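# Change the middle block of the display

## Task

The green prism is hemmed in on the display board between the blue arch and the yellow cylinder. First clear the arch and the cylinder to the grey felt mat so that both stand on it together, then take out the prism and put it in the tilting pine bin. Finish the display with the red cube standing flat in the centre of the red mark where the prism stood, and the arch (upright and square to its mark) and the cylinder (upright) back in the centre of the marks of their own colours.

Things in the scene. Friction and masses are not known exactly. Their poses are not given: they have to be found in the camera images.
- prism_c (a point): Green wooden triangle prism, lying like a roof: base 60 mm along its x, 44 mm long along its y (the ridge runs along y), 45 mm high. The point is on its middle line, half-way up, 22.5 mm above its underside; z up. The two triangular end faces (facing +y and -y, 44 mm apart) are upright and parallel and are what can be gripped; the faces to +x and -x slope. 45 g or so. At the start it stands on the red mark with only 8 to 20 mm free at each end face.
- arch_c (a point): Blue wooden arch block standing upright: 30 mm thick along its x, 60 mm wide along its y, 50 mm high, with a half-round opening of 14 mm radius through it along x at the bottom middle. The point is its centre, half-way up, 25 mm above its underside; z up. Grip it across the 30 mm thickness. At the start it stands on the blue mark.
- cylinder_c (a point): Yellow wooden cylinder standing upright, 54 mm diameter, 60 mm high. The point is its centre, half-way up, 30 mm above its underside; z is its axis, up. At the start it stands on the yellow mark.
- cube_c (a point): Red wooden cube, 40 mm edges, alone on the shelf top in front of the display board. The point is its centre, half-way up, 20 mm above its underside; axes square to its faces, z up.
- mark_red: Red painted rectangle in the middle of the display board, 78 mm along its x, 54 mm along its y; the place for the red cube. Fixed flat paint; origin at its centre on the board's top surface, which is 10 mm above the shelf top; z up. The board is fixed: white with a brown rail, 10 mm thick, reaching 55 mm to -x, 85 mm to +x and 110 mm to +-y of this origin in this frame, with a rail 12 mm thick along its +x edge that rises 18 mm above the board.
- mark_blue: Blue painted rectangle on the display board, 44 mm along its x, 72 mm along its y, the arch's place; centred 64 mm from the red mark along the board's y, on one side or the other. Fixed flat paint; origin at its centre on the board's top surface, axes parallel to the red mark's. The arch standing on it has its x along this x.
- mark_yellow: Yellow painted disc on the display board, 68 mm diameter, the cylinder's place; centred 64 mm from the red mark on the side away from the blue mark. Fixed flat paint; origin at its centre on the board's top surface, axes parallel to the red mark's.
- mat: Grey felt mat, fixed, lying on the shelf top on one side of the board: 150 mm along its x, 200 mm along its y, 3 mm thick. Origin at the centre of its underside; z up.
- bin_floor (a point): Tilting pine bin, open above, standing level in a cradle on the other side of the board. The point is the centre of its inner floor, 37 mm above the shelf top; inside it measures 128 mm along x and 142 mm along y, the walls are 7 mm thick and rise 49 mm above the inner floor. Its rounded front lip is at -x; pressing that lip with over about 6 N tips the bin forward, else a spring keeps it level. Cradle cheeks outside the +-y walls end lower than the bin's rim. z up.

How it is judged:
By the outcome, as a careful person would: the job done as asked, in the order asked, and still so for the second after the job is handed in, with the robot touching nothing.
It also fails if it takes over 136 s, if anything falls off the work surface, if the arm or the gripper's body presses on something with over 40 N, if the wrist force passes 120 N, or if a joint passes its speed limit or range.

## Robot

A 6-joint arm with a two-finger parallel gripper is mounted at the origin on the work surface. World frame = base frame: x ahead of the robot, y to its left, z up, the work surface at z = 0. Lengths are in mm, angles in rad, forces in N, time in s.
With the tool pointing down it reaches from about 275 to 1000 mm from the base axis. Payload 8.4 kg.
Tool frame: the origin (TCP) lies midway between the tips of the shut fingers; the grasp point (between the pads) lies 19 mm behind it; z points along the fingers, y is the line along which they close (so a half turn about z gives the same grasp; the last joint's range is limited). The gripper opens to 85 mm and grips with 20 to 120 N. Pads are 22 mm wide; open, the fingers measure 114 mm over their backs; the gripper's body (76 mm by 85 mm) begins 54 mm behind the grasp point. The pads swing forward as they close: fully open they stand 13 mm farther back than shut.
Start: joints at [-1.247, 0.353, 1.633, -0, 1.155, -0.002], TCP at [200.04, -592.125, 231.281] pointing down, gripper open.
Joint ranges: [-2.63, 2.63], [-0.92, 2.1], [0.06, 2.66], [-1.3, 4.44], [0, 2.69], [-3.02, 3.02]. Speed limits (rad/s): [2.22, 2.22, 2.79, 3.14, 3.14, 3.14].

## Interface

Orientations are given as [roll, pitch, yaw] about the fixed x, y, z axes, in that order (R = Rz(yaw) Ry(pitch) Rx(roll)).
In Python, from rig import r gives the robot as it stands.
- The arm moves only by the shell command python3 -m inch 'ROWS' [OPENING] [FORCE]. ROWS is JSON, a list that holds one entry, the list of rows, each a list of 6 numbers: the shift along the tool's x, y, z scaled (see below), then the turn, a rotation vector about the tool's x, y, z scaled (see below). In form: [[[tx, ty, tz, wx, wy, wz], ...]]. A call has 1 to 8 rows; each row is the pose to reach, as a shift and turn from the pose commanded when the call began, along the tool's axes at that moment, turning the shorter way round; what a row does not reach only later rows make up. The controller multiplies each number of a shift by 20 cm and each number of a turn by pi rad. A row lasts 1/12 s, in which the tool goes at most 41.7 mm and 7.16 degrees, less where a joint would pass 70% of its speed; a pose out of reach is approached as far as the arm can. A call with a number of a shift or a turn outside -1 to 1 is refused whole. A call with a gripper value outside its range is refused whole. OPENING is the gripper's target within -1 to 1 (fully open at 1, half-way at 0, shut at -1), set as the call begins (- or left out, the last holds). The fingers move at their own pace and stop on an object; FORCE is the grip in N (left out, the last holds). Time passes only in rows, so rows that repeat a pose let the fingers close. It gives the time, the measured TCP pose, the force, the opening and the grip force at its end, in the units of the state.
- r.sense(): the state, without advancing time (a new reading comes with each control period).
- r.grab_frame(name): name is "side" or "top" or "wrist"; returns the picture (480x640x3 uint8, red, green, blue); there is no depth.
- r.camera_info(name): a dict with "K" (3x3 intrinsics, pixels), "rvec" (rotation vector, rad) and "tvec" (3), from world to camera coordinates, as OpenCV has them; the wrist camera has in their place "mount" (4x4, takes a point from camera to tool coordinates, whose origin is the TCP and whose axes are the flange's). Camera axes: x right, y down, z forward; pixel columns grow to the right and rows downward; lengths in mm; the calibration is good to about 2 mm. A picture is of the moment at which its call begins: read the wrist's pose just before it. camera_info takes no time and is no camera call.
- r.sign_off(): hands the job in; it is judged then, once.
The state is a dict: "clock": time; "qpos": joint angles; "qvel": joint speeds; "joint_efforts": joint torques, N m; "eef_pos": TCP position; "tcp_rot": TCP orientation; "contact_force": force on the tool from outside, world axes, zero at the start; "wrist_torque": the same for the moment, N m; "opening": opening from 0.0 (shut) to 1.0 (fully open); "grasp_force": force on a finger pad.
Only numpy, scipy, OpenCV 4.12 (cv2) and the standard library are available. Lean on these libraries where they do the work, as an engineer would, in place of code of your own. Each camera call takes 0.05 s, during which the arm holds its last target. There are 200 camera calls.

## Working session

There is one attempt and no reset: what is moved stays moved. The work goes in short steps, Python scripts to look and compute and a shell command to move; the robot and the scene stay as the last step left them, time stands still between calls to the robot, and variables do not carry over. Pictures are saved under pics/ and viewed, at most 14 in all, crops included, and the job is handed in when it is done.

```bash
ls; mkdir -p pics; python3 - <<'E'
from rig import r
import cv2,numpy as np
for n in("top","side"):
    cv2.imwrite(f"pics/{n}0.png",r.grab_frame(n)[:,:,::-1])
for n in("top","side","wrist"):
    print(n,r.camera_info(n))
print(r.sense())
E
```

```text
pics
top {'K': array([[532.9145609 ,   0.        , 317.14670694],
       [  0.        , 532.9145609 , 243.93773344],
       [  0.        ,   0.        ,   1.        ]]), 'rvec': array([ 2.14281415, -2.13998882,  0.16093368]), 'tvec': array([ -20.47681433,  565.06675722, 1013.47125199])}
side {'K': array([[593.15798215,   0.        , 309.48146855],
       [  0.        , 593.15798215, 246.80020404],
       [  0.        ,   0.        ,   1.        ]]), 'rvec': array([ 2.42297111, -0.016756  , -0.00921966]), 'tvec': array([-532.61906533,   63.61251321, 1351.22750897])}
wrist {'K': array([[402.60713422,   0.        , 317.15543593],
       [  0.        , 402.60713422, 245.27474403],
       [  0.        ,   0.        ,   1.        ]]), 'mount': array([[ 1.41513161e-03, -9.61867951e-01, -2.73510589e-01,
         7.01332186e+01],
       [ 9.99997663e-01,  9.14154180e-04,  1.95909306e-03,
        -4.99186872e-01],
       [-1.63435798e-03, -2.73512722e-01,  9.61866997e-01,
        -1.42012140e+02],
       [ 0.00000000e+00,  0.00000000e+00,  0.00000000e+00,
         1.00000000e+00]])}
{'clock': 0.1, 'qpos': array([-1.24739185e+00,  3.53589293e-01,  1.63406198e+00, -4.75226644e-06,
        1.15520308e+00, -2.39755812e-03]), 'qvel': array([ 0.0007735 , -0.00138424, -0.00135627, -0.00035274, -0.00048308,
        0.00093667]), 'joint_efforts': array([ 7.80489481e-04, -6.06354332e+01, -3.42819715e+01, -5.34205265e-05,
        3.93798007e-03, -2.62053572e-05]), 'eef_pos': array([ 199.90618777, -591.71326921,  230.62930856]), 'tcp_rot': array([-3.14033095e+00,  1.32031317e-06,  3.25803961e-01]), 'contact_force': array([-0.19306641,  0.55992387, -0.95830583]), 'wrist_torque': array([0.0264012 , 0.02572501, 0.04404898]), 'grasp_force': 0.0, 'opening': 0.9971701454408316}
```

View pics/top0.png

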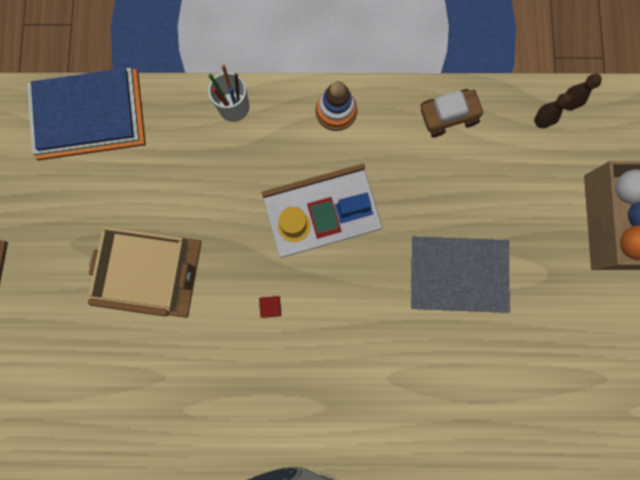

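View pics/side0.png

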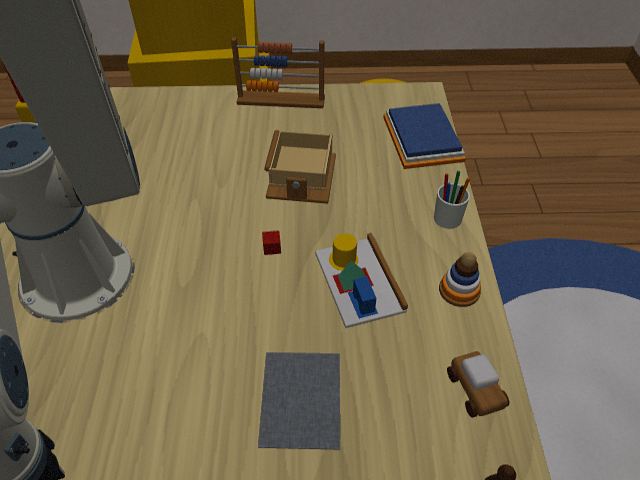

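The top view shows the mat at (461,275), bin (140,270), cube (270,307), and the board with yellow (293,222), green (324,217) and blue (354,207). The side view agrees: the rail is on the far (+x) side.

```bash
cat > h.py <<'E'
from rig import r
import cv2,numpy as np
from scipy.spatial.transform import Rotation as R
def rpy(a): return R.from_euler('xyz',a)
def cam(n,s=None):
    c=r.camera_info(n)
    if n=="wrist":
        s=s or r.sense(); T=np.eye(4); T[:3,:3]=rpy(s["tcp_rot"]).as_matrix(); T[:3,3]=s["eef_pos"]
        T=T@c["mount"]; return c["K"],T[:3,:3],T[:3,3]
    M=cv2.Rodrigues(c["rvec"])[0]; return c["K"],M.T,-M.T@c["tvec"]
def ray(C,px,z):
    K,M,o=C; px=np.atleast_2d(px).astype(float)
    d=(M@np.linalg.inv(K)@np.c_[px,np.ones(len(px))].T).T
    return (o+d*((z-o[2])/d[:,2])[:,None])[:,:2]
def proj(C,P):
    K,M,o=C; q=(K@M.T@(np.atleast_2d(P)-o).T).T; return q[:,:2]/q[:,2:]
H={"red":[(0,110,50,8,255,255),(172,110,50,180,255,255)],"green":[(60,60,30,95,255,255)],"blue":[(105,120,40,125,255,255)],
 "yellow":[(20,190,110,30,255,255)],"white":[(0,0,150,180,40,255)],"grey":[(90,5,60,130,60,135)]}
def mask(im,c):
    h=cv2.cvtColor(im,cv2.COLOR_RGB2HSV); return sum(cv2.inRange(h,np.array(a[:3]),np.array(a[3:])) for a in H[c])
def blobs(im,c,amin=100,roi=None):
    m=mask(im,c)
    if roi: k=np.zeros_like(m); x0,y0,x1,y1=roi; k[y0:y1,x0:x1]=1; m=m*k
    cs=cv2.findContours(m,cv2.RETR_EXTERNAL,cv2.CHAIN_APPROX_NONE)[0]
    return sorted([q[:,0,:] for q in cs if cv2.contourArea(q)>amin],key=lambda q:-cv2.contourArea(q))
def rect(C,px,z):
    w=ray(C,px,z).astype(np.float32); (c,s,a)=cv2.minAreaRect(w); return np.round(c,1),np.round(s,1),round(a,1)
def wshot(name):
    s=r.sense(); im=r.grab_frame("wrist"); cv2.imwrite(f"pics/{name}.png",im[:,:,::-1]); return im,cam("wrist",s),s
def go(target,yaw=None):
    "shift in tool units, and wz unit, from the sensed pose"
    s=r.sense(); M=rpy(s["tcp_rot"])
    d=M.inv().apply(np.array(target)-s["eef_pos"])/200
    dy=None if yaw is None else -(((yaw-s["tcp_rot"][2])+np.pi/2)%np.pi-np.pi/2)/np.pi
    return np.round(d,4),dy
E
python3 - <<'E'
from h import *
im=cv2.imread("pics/top0.png")[:,:,::-1].copy(); C=cam("top"); print(C[2])
for c,z,roi in [("red",40,(240,280,300,330)),("red",10,(290,180,350,250)),("green",32,(290,180,350,250)),("blue",10,(330,180,380,230)),("yellow",10,(260,190,320,250)),("white",10,(250,160,390,260)),("grey",3,(390,220,530,330))]:
    for q in blobs(im,c,60,roi)[:2]: print(c,len(q),rect(C,q,z))
print("bin corners", ray(C,[[105,228],[186,237],[170,315],[90,303]],86))
print("bin floor", ray(C,[[110,236],[180,242],[166,306],[98,300]],37))
s=cam("side")
print("bin side rim", ray(s,[[277,132],[333,136],[329,186],[270,176]],86))
E
```

```text
[ 405.05946159  -21.98969372 1087.33021874]
red 72 (array([442.1,  73.5]), array([37.8, 38.7]), 5.3)
red 169 (array([625.8, -33.2]), array([74.3, 50.6]), 16.4)
green 84 (array([623.3, -34. ]), array([54.2, 42.1]), 15.1)
blue 99 (array([646.5, -94.6]), array([45.8, 69.6]), 15.1)
white 313 (array([634.9, -29.6]), array([125.2, 218.8]), 16.2)
grey 330 (array([ 510. , -310.9]), array([196. , 145.7]), 87.8)
bin corners [[588.84849773 385.66763631]
 [571.59044842 230.11280358]
 [424.19281427 254.23604671]
 [446.23312182 404.93556377]]
bin floor [[581.59295062 394.60313363]
 [569.60942125 254.03935219]
 [442.6057263  276.35498278]
 [454.1300109  410.49067338]]
bin side rim [[452.70273701 398.52849683]
 [598.12677196 378.48322521]
 [581.88570212 190.07199883]
 [440.2490333  228.47101927]]
```

```bash
python3 -m inch '[[[1,-0.72,-0.35,0,0,-0.28],[1,-0.72,-0.35,0,0,-0.28],[1,-0.72,-0.35,0,0,-0.28],[1,-0.72,-0.35,0,0,-0.28],[1,-0.72,-0.35,0,0,-0.28],[1,-0.72,-0.35,0,0,-0.28],[1,-0.72,-0.35,0,0,-0.28],[1,-0.72,-0.35,0,0,-0.28]]]' 1
python3 -c "
from h import *
print(go([600,-35,300],1.857))"
```

```text
clock: 0.77
eef_pos: [345.0, -389.9, 302.1]
tcp_rot: [3.14, 0.0, 1.215]
contact_force: [-0.9, 0.8, -0.7]
opening: 1.003
grasp_force: 0.0
(array([2.108 , 0.5762, 0.0108]), np.float64(-0.2044829354226005))
```

```bash
python3 -m inch '[[[1,0.29,0,0,0,0],[1,0.29,0,0,0,0],[1,0.29,0,0,0,0],[1,0.29,0,0,0,0],[1,0.29,0,0,0,0],[1,0.29,0,0,0,0]]]' && python3 -m inch '[[[1,0.29,0,0,0,-0.204],[1,0.29,0,0,0,-0.204],[1,0.29,0,0,0,-0.204],[1,0.29,0,0,0,-0.204],[1,0.29,0,0,0,-0.204],[1,0.29,0,0,0,-0.204],[1,0.29,0,0,0,-0.204],[1,0.29,0,0,0,-0.204]]]'
python3 -c "
from h import *
wshot('w1')"
```

```text
clock: 1.27
eef_pos: [472.0, -221.6, 300.6]
tcp_rot: [-3.142, -0.002, 1.204]
contact_force: [-1.0, 0.1, 0.1]
opening: 0.997
grasp_force: 0.0
clock: 1.93
eef_pos: [594.2, -60.6, 300.3]
tcp_rot: [-3.14, 0.0, 1.843]
contact_force: [0.6, -0.6, -0.6]
opening: 1.0
grasp_force: 0.0
```

View pics/w1.png

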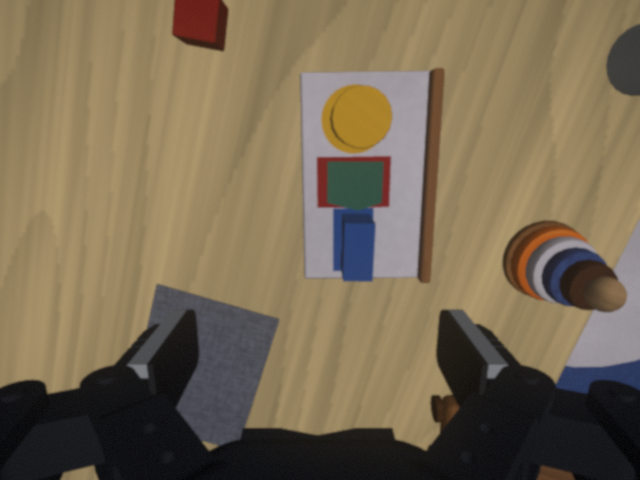

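The board is seen squarely: cylinder top at (362,117), prism (355,184), arch top (359,249), red mark (353,182) and cube (202,15).

```bash
python3 - <<'E'
from h import *
s=r.sense(); print(s["eef_pos"],s["tcp_rot"],s["qvel"].round(3))
im,C,s=wshot("w2")
for c,z,roi in [("red",10,(310,145,400,215)),("white",10,(295,60,440,290)),("green",10,(310,145,400,215)),("red",40,(165,0,240,60))]:
    for q in blobs(im,c,60,roi)[:1]: print(c,rect(C,q,z))
h=cv2.cvtColor(im,cv2.COLOR_RGB2HSV)
for y,x in [(249,359),(270,340),(240,338),(117,368),(130,330),(183,352),(170,322)]: print((x,y),h[y,x])
p=h[240,325:385,2]; print(p)
print(h[117,318:398,2]); print(h[117,318:398,0])
E
```

```text
[593.98904067 -61.01902892 300.58974132] [-3.14003424e+00  7.48492523e-05  1.84206969e+00] [-0.01  -0.012  0.004  0.003 -0.001 -0.007]
red (array([627.1, -34.3]), array([75.9, 52.1]), 15.7)
white (array([636.2, -30.7]), array([125.2, 217.3]), 16.4)
green (array([629.6, -38. ]), array([55.6, 48.1]), 15.6)
red (array([448.2,  69.4]), array([46. , 38.3]), 5.8)
(359, 249) [111 154 114]
(340, 270) [119  45 124]
(338, 240) [111 154 114]
(368, 117) [ 20 193 169]
(330, 130) [ 21 193 164]
(352, 183) [76 87 79]
(322, 170) [  2 174 116]
[157 159 158 160 158 159 156 146 129 118 112 113 113 114 114 112 100  83
  74  90 106 112 114 113 114 113 115 114 115 113 113 113 113 113 114 115
 113 114 113 112 114 113 115 114 115 114 114 115 118 132 148 157 158 161
 160 160 160 162 162 163]
[164 165 166 166 168 168 167 168 168 167 165 151 127 111 131 156 167 170
 169 169 169 169 170 170 169 170 170 169 171 169 169 169 170 170 171 169
 171 170 169 171 171 169 171 171 170 170 169 170 170 169 169 170 171 170
 171 171 169 172 171 172 171 171 171 172 171 172 171 171 171 170 169 169
 167 165 163 162 163 162 163 163]
[154 161   8  15  18  20  20  21  20  21  20  21  21  20  20  21  21  20
  21  21  20  21  21  21  21  21  20  21  20  20  20  21  21  21  21  21
  20  21  21  21  21  21  21  21  21  21  21  21  20  21  20  20  20  20
  20  20  20  20  21  21  21  21  21  21  21  20  20  20  20  20  21  20
  20  19  15   6 158 150 154 159]
```

```bash
cat >> h.py <<'E'
def tops(im,c,vmin,roi,amin=150):
    v=cv2.cvtColor(im,cv2.COLOR_RGB2HSV)[:,:,2]; m=((mask(im,c)>0)&(v>vmin)).astype(np.uint8)
    k=np.zeros_like(m); x0,y0,x1,y1=roi; k[y0:y1,x0:x1]=1
    cs=cv2.findContours(m*k,cv2.RETR_EXTERNAL,cv2.CHAIN_APPROX_NONE)[0]
    return sorted([q[:,0,:] for q in cs if cv2.contourArea(q)>amin],key=lambda q:-cv2.contourArea(q))
E
python3 - <<'E'
from h import *
im=cv2.imread("pics/w2.png")[:,:,::-1].copy(); s=r.sense(); C=cam("wrist",s)
for q in tops(im,"blue",98,(325,200,385,290)): print("arch",rect(C,q,60),q.min(0),q.max(0))
for q in tops(im,"yellow",160,(315,75,400,160)):
    print("cyl",rect(C,q,70),q.min(0),q.max(0))
g=cv2.GaussianBlur(cv2.cvtColor(im,cv2.COLOR_RGB2GRAY),(3,3),0)
E
```

```text
arch (array([646.1, -94.2]), array([28. , 58.3]), 14.9) [344 223] [373 279]
arch (array([636.4, -83.1]), array([35.8, 61. ]), 16.3) [334 208] [371 268]
cyl (array([610.2,  28. ]), array([48.7, 48.8]), 15.6) [334  87] [389 145]
cyl (array([591.8,  14.9]), array([22.5, 53. ]), 36.6) [324  91] [359 150]
```

```bash
python3 -m inch '[[[-0.231,0.206,1,0,0,0],[-0.231,0.206,1,0,0,0],[-0.231,0.206,1,0,0,0],[-0.231,0.206,1,0,0,0],[-0.231,0.206,1,0,0,0],[-0.231,0.206,1,0,0,0],[-0.231,0.206,1,0,0,0],[-0.231,0.206,1,0,0,0]]]'
python3 -c "
from h import *
print(go([646,-94.4,20],1.84),r.sense()['eef_pos'])"
```

```text
clock: 2.7
eef_pos: [647.1, -93.7, 102.9]
tcp_rot: [3.141, 0.0, 1.844]
contact_force: [0.7, -0.1, 0.6]
opening: 1.0
grasp_force: 0.0
(array([-0.0017, -0.0066,  0.4145]), np.float64(0.0013300155744644917)) [647.08672973 -93.71089948 102.89164745]
```

```bash
python3 -m inch '[[[0,-0.005,0.2,0,0,0],[0,-0.005,0.3,0,0,0],[0,-0.005,0.4,0,0,0],[0,-0.005,0.41,0,0,0],[0,-0.005,0.41,0,0,0]]]' && python3 -m inch '[[[0,0,0,0,0,0],[0,0,0,0,0,0],[0,0,0,0,0,0],[0,0,0,0,0,0],[0,0,0,0,0,0],[0,0,0,0,0,0],[0,0,0,0,0,0],[0,0,0,0,0,0]]]' -1 40
```

```text
clock: 3.12
eef_pos: [646.5, -93.1, 21.2]
tcp_rot: [3.14, 0.001, 1.846]
contact_force: [0.3, -0.3, 0.3]
opening: 1.002
grasp_force: 0.0
clock: 3.78
eef_pos: [646.6, -93.1, 20.4]
tcp_rot: [3.14, 0.001, 1.846]
contact_force: [-0.8, -0.1, 7.1]
opening: 0.35
grasp_force: 40.3
```

```bash
python3 -m inch '[[[0,0,-0.1,0,0,0],[0,0,-0.3,0,0,0],[0,0,-0.5,0,0,0],[0,0,-0.6,0,0,0],[0,0,-0.6,0,0,0],[0,0,-0.6,0,0,0]]]'
python3 -c "
from h import *
print(go([510,-268,60],1.846))"
```

```text
clock: 4.28
eef_pos: [646.7, -93.1, 140.8]
tcp_rot: [3.139, 0.001, 1.846]
contact_force: [-0.3, -0.1, -1.5]
opening: 0.348
grasp_force: 39.6
(array([-0.6548, -0.8969,  0.4026]), np.float64(0.0001248965117411632))
```

```bash
python3 -m inch '[[[-0.08,-0.11,0,0,0,0],[-0.19,-0.26,0,0,0,0],[-0.31,-0.43,0,0,0,0],[-0.44,-0.6,0,0,0,0],[-0.55,-0.75,0.1,0,0,0],[-0.62,-0.86,0.2,0,0,0],[-0.655,-0.897,0.3,0,0,0],[-0.655,-0.897,0.4,0,0,0]]]'
python3 -m inch '[[[0,0,0.05,0,0,0],[0,0,0.1,0,0,0],[0,0,0.1,0,0,0],[0,0,0.1,0,0,0]]]'
python3 -c "
from h import *
print(go([510,-268,13.5],1.846))"
```

```text
clock: 4.95
eef_pos: [505.8, -269.3, 56.9]
tcp_rot: [-3.139, -0.002, 1.844]
contact_force: [0.2, 0.7, -1.6]
opening: 0.345
grasp_force: 39.7
clock: 5.28
eef_pos: [509.0, -267.3, 38.8]
tcp_rot: [-3.141, -0.001, 1.847]
contact_force: [0.4, -0.3, 0.5]
opening: 0.344
grasp_force: 39.7
(array([-0.0049,  0.0042,  0.1265]), np.float64(0.00036955202766494324))
```

```bash
python3 -m inch '[[[0,0,0.04,0,0,0],[0,0,0.07,0,0,0],[0,0,0.1,0,0,0],[0,0,0.115,0,0,0],[0,0,0.122,0,0,0],[0,0,0.122,0,0,0],[0,0,0.122,0,0,0]]]'
python3 -m inch '[[[0,0,0,0,0,0],[0,0,0,0,0,0],[0,0,0,0,0,0],[0,0,0,0,0,0],[0,0,0,0,0,0],[0,0,0,0,0,0]]]' 1
python3 -m inch '[[[0,0,-0.1,0,0,0],[0,0,-0.3,0,0,0],[0,0,-0.6,0,0,0],[0,0,-0.6,0,0,0],[0,0,-0.6,0,0,0],[0,0,-0.6,0,0,0]]]'
python3 -c "
from h import *
print(go([609.7,27.7,110],1.855))"
```

```text
clock: 5.87
eef_pos: [509.0, -268.0, 14.9]
tcp_rot: [3.142, 0.0, 1.846]
contact_force: [-0.1, -0.5, -1.1]
opening: 0.344
grasp_force: 39.7
clock: 6.37
eef_pos: [509.0, -267.9, 15.0]
tcp_rot: [3.141, 0.0, 1.846]
contact_force: [-0.4, 0.6, 0.2]
opening: 1.002
grasp_force: 0.0
clock: 6.87
eef_pos: [509.7, -268.3, 136.1]
tcp_rot: [3.139, 0.002, 1.846]
contact_force: [-0.6, 0.9, -0.4]
opening: 0.999
grasp_force: 0.0
(array([1.2883, 0.8836, 0.1301]), np.float64(-0.0027596955272959443))
```

```bash
python3 -m inch '[[[0.82,0.56,0,0,0,0],[0.82,0.56,0,0,0,0],[0.82,0.56,0,0,0,0],[0.82,0.56,0,0,0,0],[0.82,0.56,0,0,0,0],[0.82,0.56,0,0,0,0]]]'
python3 -m inch '[[[0.468,0.323,0,0,0,0],[0.468,0.323,0,0,0,0],[0.468,0.323,0,0,0,0],[0.468,0.323,0,0,0,0],[0.468,0.323,0,0,0,0],[0.468,0.323,0,0,0,0]]]'
python3 -c "
from h import *
print(go([609.7,27.7,24],1.855))"
```

```text
clock: 7.37
eef_pos: [572.6, -74.6, 133.1]
tcp_rot: [-3.14, -0.002, 1.85]
contact_force: [-0.3, 0.6, -0.6]
opening: 0.998
grasp_force: 0.0
clock: 7.87
eef_pos: [607.6, 27.5, 133.4]
tcp_rot: [-3.139, -0.0, 1.847]
contact_force: [-0.1, -0.8, -1.0]
opening: 1.005
grasp_force: 0.0
(array([-0.0018,  0.0119,  0.5469]), np.float64(-0.0025636507531767347))
```

```bash
python3 -m inch '[[[0,0.009,0.15,0,0,0],[0,0.009,0.3,0,0,0],[0,0.009,0.4,0,0,0],[0,0.009,0.5,0,0,0],[0,0.009,0.54,0,0,0],[0,0.009,0.54,0,0,0]]]' && python3 -m inch '[[[0,0,0,0,0,0],[0,0,0,0,0,0],[0,0,0,0,0,0],[0,0,0,0,0,0],[0,0,0,0,0,0],[0,0,0,0,0,0]]]' -1 40
python3 -m inch '[[[0,0,-0.1,0,0,0],[0,0,-0.3,0,0,0],[0,0,-0.5,0,0,0],[0,0,-0.6,0,0,0],[0,0,-0.6,0,0,0],[0,0,-0.6,0,0,0]]]'
python3 -c "
from h import *
print(go([510,-362,130],1.846))"
```

```text
clock: 8.37
eef_pos: [608.4, 27.1, 24.6]
tcp_rot: [-3.137, -0.001, 1.845]
contact_force: [-0.6, -0.7, 0.5]
opening: 1.003
grasp_force: 0.0
clock: 8.87
eef_pos: [611.6, 28.3, 28.4]
tcp_rot: [3.139, 0.001, 1.847]
contact_force: [-0.4, -2.0, 7.5]
opening: 0.623
grasp_force: 42.3
clock: 9.37
eef_pos: [611.4, 28.7, 148.6]
tcp_rot: [3.138, 0.001, 1.846]
contact_force: [-0.1, -0.5, -1.5]
opening: 0.621
grasp_force: 42.4
(array([-1.7415, -1.0197,  0.0909]), np.float64(0.00014557911129148884))
```

```bash
python3 -m inch '[[[-0.08,-0.047,0,0,0,0],[-0.19,-0.11,0,0,0,0],[-0.33,-0.193,0,0,0,0],[-0.48,-0.28,0,0,0,0],[-0.63,-0.369,0,0,0,0],[-0.76,-0.445,0,0,0,0],[-0.87,-0.51,0,0,0,0]]]'
python3 -m inch '[[[-0.16,-0.094,0,0,0,0],[-0.32,-0.187,0,0,0,0],[-0.48,-0.28,0,0,0,0],[-0.63,-0.369,0,0,0,0],[-0.76,-0.445,0,0,0,0],[-0.84,-0.49,0,0,0,0],[-0.871,-0.51,0.05,0,0,0],[-0.871,-0.51,0.1,0,0,0]]]'
python3 -m inch '[[[0,0,0.1,0,0,0],[0,0,0.2,0,0,0],[0,0,0.35,0,0,0],[0,0,0.45,0,0,0],[0,0,0.45,0,0,0],[0,0,0.45,0,0,0]]]'
python3 -c "
from h import *
print(go([510,-362,22.5],1.846))"
```

```text
clock: 9.95
eef_pos: [557.7, -168.2, 145.0]
tcp_rot: [-3.139, -0.001, 1.846]
contact_force: [-0.4, 0.1, -1.3]
opening: 0.624
grasp_force: 42.4
clock: 10.62
eef_pos: [507.9, -363.0, 125.0]
tcp_rot: [-3.141, -0.001, 1.844]
contact_force: [-0.6, 0.5, -0.7]
opening: 0.622
grasp_force: 42.4
clock: 11.12
eef_pos: [507.8, -359.6, 34.7]
tcp_rot: [-3.139, -0.004, 1.847]
contact_force: [0.8, -0.3, -0.4]
opening: 0.622
grasp_force: 42.4
(array([-0.0145,  0.0073,  0.0609]), np.float64(0.00047248276146664666))
```

```bash
python3 -m inch '[[[0,0,0.02,0,0,0],[0,0,0.04,0,0,0],[0,0,0.05,0,0,0],[0,0,0.058,0,0,0],[0,0,0.062,0,0,0],[0,0,0.062,0,0,0],[0,0,0.062,0,0,0]]]'
python3 -m inch '[[[0,0,0,0,0,0],[0,0,0,0,0,0],[0,0,0,0,0,0],[0,0,0,0,0,0],[0,0,0,0,0,0]]]' 1
python3 -m inch '[[[0,0,-0.1,0,0,0],[0,0,-0.3,0,0,0],[0,0,-0.6,0,0,0],[0,0,-0.9,0,0,0],[0,0,-1,0,0,0],[0,0,-1,0,0,0],[0,0,-1,0,0,0]]]'
python3 -c "
from h import *
cv2.imwrite('pics/top1.png',r.grab_frame('top')[:,:,::-1]); cv2.imwrite('pics/side1.png',r.grab_frame('side')[:,:,::-1])
print(go([610,-50,220],.283))"
```

```text
clock: 11.7
eef_pos: [509.0, -362.2, 24.7]
tcp_rot: [3.141, 0.0, 1.846]
contact_force: [-0.1, 0.5, -1.8]
opening: 0.624
grasp_force: 42.4
clock: 12.12
eef_pos: [509.0, -362.1, 24.6]
tcp_rot: [3.142, 0.0, 1.846]
contact_force: [0.4, 0.1, -1.8]
opening: 0.999
grasp_force: 0.0
clock: 12.7
eef_pos: [511.1, -363.6, 230.0]
tcp_rot: [3.136, 0.007, 1.846]
contact_force: [0.2, -0.3, 0.0]
opening: 1.0
grasp_force: 0.0
(array([1.3642, 0.9105, 0.0239]), np.float64(0.4976342476095016))
```

View pics/side1.png

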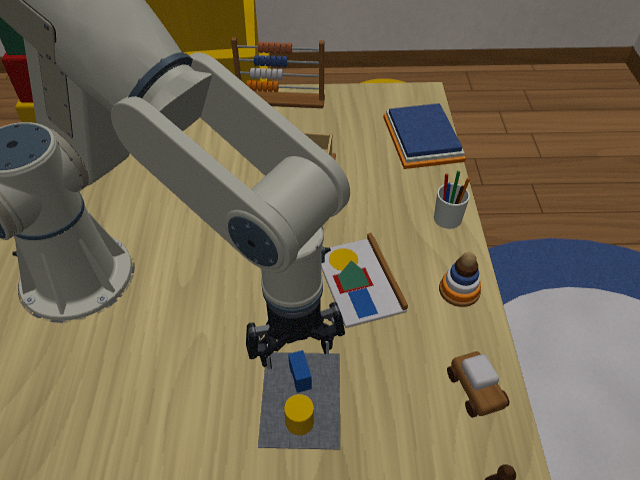

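Arch at (301,371) and cylinder at (299,414) both stand on the mat; the prism at (352,277) is now free. On to the prism.

```bash
python3 -m inch '[[[0.82,0.55,0,0,0,0],[0.82,0.55,0,0,0,0],[0.82,0.55,0,0,0,0],[0.82,0.55,0,0,0,0],[0.82,0.55,0,0,0,0],[0.82,0.55,0,0,0,0]]]'
python3 -m inch '[[[0.545,0.36,0,0,0,0.29],[0.545,0.36,0,0,0,0.29],[0.545,0.36,0,0,0,0.29],[0.545,0.36,0,0,0,0.29],[0.545,0.36,0,0,0,0.29],[0.545,0.36,0,0,0,0.29],[0.545,0.36,0,0,0,0.29],[0.545,0.36,0,0,0,0.29]]]'
python3 -m inch '[[[0,0,0,0,0,0.208],[0,0,0,0,0,0.208],[0,0,0,0,0,0.208],[0,0,0,0,0,0.208],[0,0,0,0,0,0.208],[0,0,0,0,0,0.208],[0,0,0,0,0,0.208]]]'
python3 -c "
from h import *
im,C,s=wshot('w3'); print(s['eef_pos'],s['tcp_rot'])
for c,z in (('green',10),('red',10),('blue',10),('yellow',10),('white',10)):
    for q in blobs(im,c,400)[:2]: print(c,rect(C,q,z),q.min(0),q.max(0))"
```

```text
clock: 13.3
eef_pos: [570.4, -169.0, 222.1]
tcp_rot: [-3.139, -0.004, 1.85]
contact_force: [-0.3, 0.4, 0.2]
opening: 1.002
grasp_force: 0.0
clock: 13.97
eef_pos: [608.7, -49.9, 222.1]
tcp_rot: [-3.139, 0.002, 0.929]
contact_force: [-0.7, -0.4, 0.1]
opening: 0.999
grasp_force: 0.0
clock: 14.55
eef_pos: [608.7, -50.2, 222.3]
tcp_rot: [-3.141, 0.003, 0.28]
contact_force: [0.2, -0.8, -0.3]
opening: 0.998
grasp_force: 0.0
[608.71801019 -50.22414394 222.33607195] [-3.14053626  0.00329571  0.28024325]
green (array([627.9, -32.1]), array([56.9, 46.8]), 16.1) [277 152] [330 217]
red (array([626.7, -34.2]), array([75.7, 52.3]), 16.4) [275 143] [335 229]
red (array([442.5,  90.6]), array([21.6, 70. ]), 58.2) [116 314] [163 361]
blue (array([644.8, -95.5]), array([41.2, 69.5]), 16.1) [339 163] [419 210]
blue (array([ 517.4, -303.7]), array([60.2, 16.7]), 62.1) [513 349] [556 384]
yellow (array([604.6,  26.3]), array([54. , 62.5]), 14.2) [197 161] [268 222]
yellow (array([ 518.4, -351.6]), array([34.6, 24.6]), 66.8) [561 364] [596 391]
white (array([635.8, -30.7]), array([125.1, 216. ]), 16.1) [174 100] [433 245]
```

View pics/w3.png

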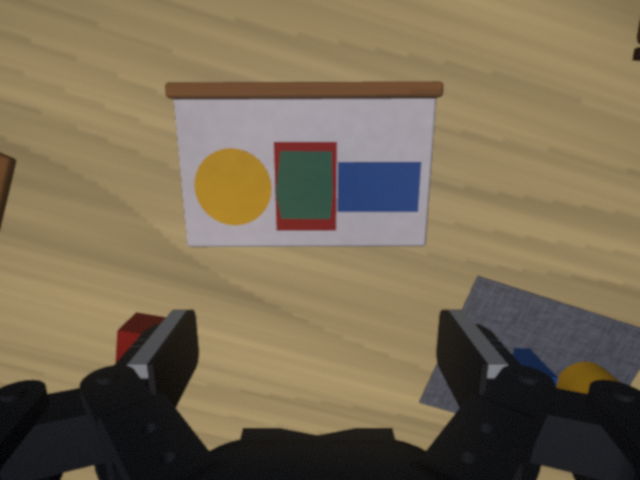

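The board is clear apart from the prism at (304,185); the marks agree with the earlier measurement to about 1 mm.

```bash
python3 -m inch '[[[0.11,-0.06,0.5,0,0,0],[0.11,-0.06,0.5,0,0,0],[0.11,-0.06,0.5,0,0,0],[0.11,-0.06,0.7,0,0,0],[0.11,-0.06,0.7,0,0,0],[0.11,-0.06,0.7,0,0,0]]]'
python3 -c "
from h import *
print(go([627,-33,9],.283),r.sense()['eef_pos'])"
```

```text
clock: 15.1
eef_pos: [625.3, -32.2, 82.2]
tcp_rot: [-3.14, 0.006, 0.283]
contact_force: [-0.3, -0.3, 0.9]
opening: 0.998
grasp_force: 0.0
(array([0.0091, 0.0068, 0.3659]), np.float64(2.6934464352059e-07)) [625.32377052 -32.22294654  82.20150731]
```

```bash
python3 -m inch '[[[0.006,0.005,0.1,0,0,0],[0.006,0.005,0.2,0,0,0],[0.006,0.005,0.3,0,0,0],[0.006,0.005,0.36,0,0,0],[0.006,0.005,0.36,0,0,0],[0.006,0.005,0.36,0,0,0]]]' && python3 -m inch '[[[0,0,0,0,0,0],[0,0,0,0,0,0],[0,0,0,0,0,0],[0,0,0,0,0,0],[0,0,0,0,0,0],[0,0,0,0,0,0],[0,0,0,0,0,0],[0,0,0,0,0,0]]]' -1 30
python3 -m inch '[[[0,0,-0.1,0,0,0],[0,0,-0.3,0,0,0],[0,0,-0.5,0,0,0],[0,0,-0.8,0,0,0],[0,0,-0.8,0,0,0],[0,0,-0.8,0,0,0],[0,0,-0.8,0,0,0]]]'
python3 -c "
from h import *
print(go([513,333,170],-.11))"
```

```text
clock: 15.6
eef_pos: [629.6, -33.0, 13.6]
tcp_rot: [3.141, -0.001, 0.282]
contact_force: [-0.2, 0.6, -0.3]
opening: 1.004
grasp_force: 0.0
clock: 16.27
eef_pos: [629.8, -32.9, 13.6]
tcp_rot: [3.141, -0.001, 0.282]
contact_force: [-1.5, -0.3, 7.5]
opening: 0.512
grasp_force: 31.5
clock: 16.85
eef_pos: [629.6, -32.8, 173.8]
tcp_rot: [3.141, -0.002, 0.282]
contact_force: [-0.5, 0.6, -0.4]
opening: 0.51
grasp_force: 30.8
(array([-0.0514, -1.9193,  0.0174]), np.float64(0.12473395613653734))
```

```bash
python3 -m inch '[[[-0.1,-0.1,-0.1,0,0,0],[-0.2,-0.25,-0.2,0,0,0],[-0.25,-0.4,-0.3,0,0,0],[-0.25,-0.58,-0.4,0,0,0],[-0.25,-0.76,-0.4,0,0,0],[-0.25,-0.9,-0.4,0,0,0],[-0.25,-0.95,-0.4,0,0,0]]]'
python3 -m inch '[[[-0.08,-0.18,-0.1,0,0,0.03],[-0.16,-0.36,-0.2,0,0,0.06],[-0.2,-0.52,-0.2,0,0,0.1],[-0.2,-0.68,-0.2,0,0,0.125],[-0.2,-0.78,-0.2,0,0,0.125],[-0.2,-0.82,-0.2,0,0,0.125],[-0.2,-0.82,-0.2,0,0,0.125],[-0.2,-0.82,-0.2,0,0,0.125]]]'
python3 -c "
from h import *
im,C,s=wshot('w4'); print(s['eef_pos'],s['tcp_rot'])"
```

```text
clock: 17.43
eef_pos: [526.1, 138.5, 251.0]
tcp_rot: [-3.14, 0.003, 0.284]
contact_force: [-0.0, -0.3, 0.0]
opening: 0.512
grasp_force: 30.9
clock: 18.1
eef_pos: [444.0, 281.4, 291.2]
tcp_rot: [3.14, 0.001, -0.11]
contact_force: [-0.3, -0.3, -0.2]
opening: 0.509
grasp_force: 31.0
[444.03386145 281.3518156  291.22512561] [ 3.13959899e+00  1.47039761e-03 -1.09654719e-01]
```

View pics/w4.png

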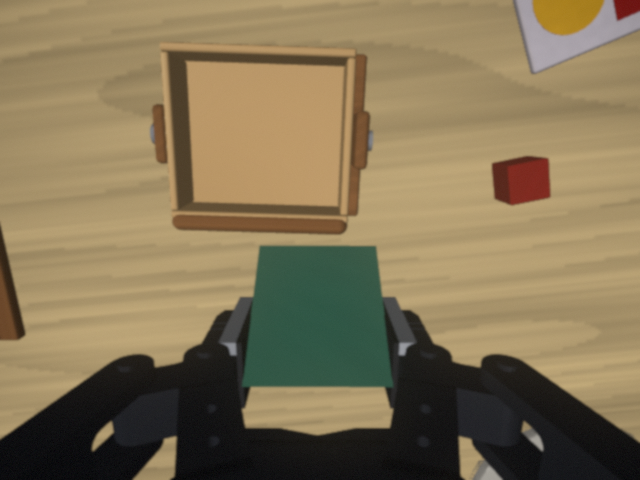

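Bin floor corners at about (187,61), (343,66), (340,206), (193,206); prism is well held; cube top at about (523,168).

```bash
python3 -c "
from h import *
C=cam('wrist')
f=ray(C,[[187,61],[343,66],[340,206],[193,206]],37); print(f,f.mean(0))
g=ray(C,[[163,48],[354,54],[345,214],[175,214]],86); print(g,g.mean(0))
print(go([f[:,0].mean(),f[:,1].mean(),170],-.11))
"
```

```text
[[586.90328303 383.34024401]
 [567.4201847  243.39462216]
 [439.56341805 258.15960947]
 [455.62383485 403.55486251]] [512.37768016 322.11233454]
[[589.19050211 386.76008779]
 [568.58725981 237.77860144]
 [441.20391844 256.46812947]
 [457.58074878 404.62271439]] [514.14060728 321.40738327]
(array([ 0.3163, -0.2432,  0.6065]), np.float64(-0.00023670253388774829))
```

```bash
python3 -m inch '[[[0.1,-0.08,0.1,0,0,0],[0.2,-0.15,0.3,0,0,0],[0.318,-0.243,0.5,0,0,0],[0.318,-0.243,0.6,0,0,0],[0.318,-0.243,0.6,0,0,0],[0.318,-0.243,0.6,0,0,0]]]'
python3 -m inch '[[[0,0,0.15,0,0,0],[0,0,0.3,0,0,0],[0,0,0.45,0,0,0],[0,0,0.55,0,0,0],[0,0,0.6,0,0,0],[0,0,0.62,0,0,0],[0,0,0.62,0,0,0],[0,0,0.62,0,0,0]]]'
python3 -m inch '[[[0,0,0,0,0,0]]]'
python3 -c "
from h import *
print(go([513,322,43],-.11))"
```

```text
clock: 18.65
eef_pos: [512.2, 321.3, 170.6]
tcp_rot: [3.138, 0.004, -0.112]
contact_force: [-0.7, 0.4, -0.2]
opening: 0.512
grasp_force: 31.0
clock: 19.32
eef_pos: [513.9, 323.9, 50.4]
tcp_rot: [-3.14, -0.002, -0.111]
contact_force: [-0.1, 0.1, -0.2]
opening: 0.514
grasp_force: 31.1
clock: 19.4
eef_pos: [513.9, 324.0, 50.4]
tcp_rot: [-3.14, -0.002, -0.111]
contact_force: [0.7, 0.2, -0.7]
opening: 0.513
grasp_force: 31.1
(array([-0.0034,  0.0105,  0.0371]), np.float64(-0.0003216872858820693))
```

```bash
python3 -m inch '[[[0,0,0.015,0,0,0],[0,0,0.03,0,0,0],[0,0,0.04,0,0,0],[0,0,0.04,0,0,0],[0,0,0.04,0,0,0]]]'
python3 -m inch '[[[0,0,0,0,0,0],[0,0,0,0,0,0],[0,0,0,0,0,0],[0,0,0,0,0,0],[0,0,0,0,0,0],[0,0,0,0,0,0]]]' 0.5
python3 -m inch '[[[0,0,-0.1,0,0,0],[0,0,-0.3,0,0,0],[0,0,-0.6,0,0,0],[0,0,-0.9,0,0,0],[0,0,-0.9,0,0,0],[0,0,-0.9,0,0,0]]]'
python3 -c "
from h import *
print(go([400,73,190],.1))"
```

```text
clock: 19.82
eef_pos: [512.9, 323.6, 40.7]
tcp_rot: [-3.141, -0.0, -0.111]
contact_force: [0.2, 0.5, 3.7]
opening: 0.511
grasp_force: 31.3
clock: 20.32
eef_pos: [512.7, 323.4, 40.4]
tcp_rot: [3.142, 0.0, -0.111]
contact_force: [-0.5, -0.9, 0.4]
opening: 0.75
grasp_force: 0.0
clock: 20.82
eef_pos: [516.2, 325.6, 228.7]
tcp_rot: [-3.134, -0.009, -0.111]
contact_force: [0.2, -0.1, -0.9]
opening: 0.745
grasp_force: 0.0
(array([-0.4393,  1.3209,  0.1796]), np.float64(-0.06711931097267666))
```

```bash
python3 -m inch '[[[-0.22,0.66,0,0,0,0],[-0.22,0.66,0,0,0,0],[-0.22,0.66,0,0,0,0],[-0.22,0.66,0,0,0,0],[-0.22,0.66,0,0,0,0]]]' 1
python3 -m inch '[[[-0.22,0.66,0.18,0,0,-0.067],[-0.22,0.66,0.18,0,0,-0.067],[-0.22,0.66,0.18,0,0,-0.067],[-0.22,0.66,0.18,0,0,-0.067],[-0.22,0.66,0.18,0,0,-0.067],[-0.22,0.66,0.18,0,0,-0.067],[-0.22,0.66,0.18,0,0,-0.067]]]'
python3 -c "
from h import *
im,C,s=wshot('w5'); print(s['eef_pos'],s['tcp_rot'])
q=blobs(im,'red',400); h=cv2.cvtColor(im,cv2.COLOR_RGB2HSV)
for b in q[:2]: print(rect(C,b,40),b.min(0),b.max(0))
p=proj(C,[[442,73,40],[420,73,20]]).round().astype(int); print(p)
for x,y in p: print(h[y,x])
for b in tops(im,'red',float(h[p[0][1],p[0][0],2])-15,(0,0,640,480))[:2]: print('top',rect(C,b,40),b.min(0),b.max(0))
"
```

```text
clock: 21.23
eef_pos: [452.6, 194.5, 220.3]
tcp_rot: [3.141, 0.001, -0.113]
contact_force: [0.2, -1.0, -0.2]
opening: 0.994
grasp_force: 0.0
clock: 21.82
eef_pos: [397.7, 71.7, 185.0]
tcp_rot: [-3.141, -0.002, 0.099]
contact_force: [0.6, 1.5, 0.5]
opening: 0.999
grasp_force: 0.0
[397.65901349  71.70338447 184.97213198] [-3.14103740e+00 -1.74324519e-03  9.92831403e-02]
(array([443.6,  73.3]), array([38. , 38.1]), 5.8) [295 139] [349 194]
[[322 169]
 [319 196]]
[  3 188 107]
[ 18  98 140]
top (array([443.6,  73.3]), array([38. , 38.1]), 5.8) [295 139] [349 194]
```

View pics/w5.png

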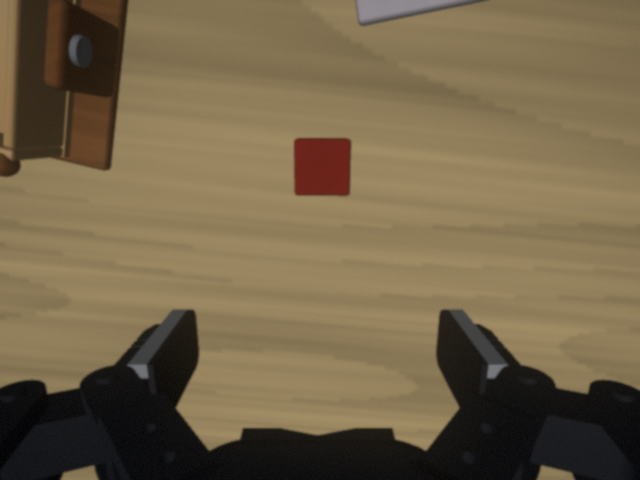

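```bash
python3 -m inch '[[[0.23,0.015,0,0,0,0],[0.23,0.015,0.2,0,0,0],[0.23,0.015,0.4,0,0,0],[0.23,0.015,0.5,0,0,0],[0.23,0.015,0.5,0,0,0],[0.23,0.015,0.5,0,0,0],[0.23,0.015,0.5,0,0,0]]]'
python3 -c "
from h import *
print(go([443.6,73.3,5],.101))"
```

```text
clock: 22.45
eef_pos: [443.5, 73.2, 85.6]
tcp_rot: [-3.141, -0.002, 0.1]
contact_force: [0.2, 0.7, 0.1]
opening: 1.004
grasp_force: 0.0
(array([ 0.    , -0.0005,  0.4031]), np.float64(-0.00018412455867128786))
```

```bash
python3 -m inch '[[[0,0,0.1,0,0,0],[0,0,0.2,0,0,0],[0,0,0.3,0,0,0],[0,0,0.38,0,0,0],[0,0,0.4,0,0,0],[0,0,0.4,0,0,0],[0,0,0.4,0,0,0]]]' && python3 -m inch '[[[0,0,0,0,0,0],[0,0,0,0,0,0],[0,0,0,0,0,0],[0,0,0,0,0,0],[0,0,0,0,0,0],[0,0,0,0,0,0],[0,0,0,0,0,0],[0,0,0,0,0,0]]]' -1 30
python3 -m inch '[[[0,0,-0.1,0,0,0],[0,0,-0.3,0,0,0],[0,0,-0.45,0,0,0],[0,0,-0.5,0,0,0],[0,0,-0.5,0,0,0],[0,0,-0.5,0,0,0],[0,0,-0.5,0,0,0]]]'
python3 -c "
from h import *
print(go([627,-34,110],.283))"
```

```text
clock: 23.03
eef_pos: [443.4, 72.7, 5.8]
tcp_rot: [-3.141, -0.002, 0.1]
contact_force: [-0.3, 0.4, -0.0]
opening: 1.002
grasp_force: 0.0
clock: 23.7
eef_pos: [442.6, 72.4, 5.2]
tcp_rot: [-3.142, -0.001, 0.1]
contact_force: [-0.9, 0.2, 8.1]
opening: 0.463
grasp_force: 30.0
clock: 24.28
eef_pos: [441.2, 72.2, 103.3]
tcp_rot: [3.141, 0.002, 0.1]
contact_force: [0.7, -0.1, -1.0]
opening: 0.464
grasp_force: 30.9
(array([ 0.8715,  0.6209, -0.0351]), np.float64(-0.0583670840069179))
```

```bash
python3 -m inch '[[[0.1,0.07,0,0,0,0],[0.23,0.16,0,0,0,-0.02],[0.38,0.27,0,0,0,-0.04],[0.53,0.38,0,0,0,-0.058],[0.68,0.485,0,0,0,-0.058],[0.8,0.57,0,0,0,-0.058],[0.87,0.62,0,0,0,-0.058],[0.87,0.62,0,0,0,-0.058]]]'
python3 -m inch '[[[0,0,0.1,0,0,0],[0,0,0.2,0,0,0],[0,0,0.25,0,0,0],[0,0,0.25,0,0,0],[0,0,0.25,0,0,0],[0,0,0.25,0,0,0]]]'
python3 -c "
from h import *
print(go([627,-34.2,16],.283),r.sense()['eef_pos'])"
```

```text
clock: 24.95
eef_pos: [629.8, -35.6, 102.0]
tcp_rot: [3.141, 0.001, 0.28]
contact_force: [0.2, -0.2, -0.6]
opening: 0.465
grasp_force: 30.9
clock: 25.45
eef_pos: [627.7, -33.5, 54.8]
tcp_rot: [3.142, -0.0, 0.282]
contact_force: [0.3, 0.1, 0.4]
opening: 0.464
grasp_force: 30.9
(array([-0.0045,  0.0024,  0.194 ]), np.float64(-0.0002961886974614613)) [627.71878102 -33.49599007  54.80335009]
```

```bash
python3 -m inch '[[[-0.005,0.002,0.06,0,0,0],[-0.005,0.002,0.12,0,0,0],[-0.005,0.002,0.16,0,0,0],[-0.005,0.002,0.18,0,0,0],[-0.005,0.002,0.18,0,0,0],[-0.005,0.002,0.18,0,0,0],[-0.005,0.002,0.18,0,0,0]]]'
python3 -c "
from h import *
print(go([627,-34.2,15.5],.283),r.sense()['eef_pos'])"
```

```text
clock: 26.03
eef_pos: [627.0, -34.4, 18.7]
tcp_rot: [3.141, -0.0, 0.282]
contact_force: [-0.1, -0.1, -0.4]
opening: 0.467
grasp_force: 30.9
(array([ 0.0001, -0.0008,  0.0159]), np.float64(-0.00037898491671675184)) [627.02558577 -34.36396889  18.67288459]
```

```bash
python3 -m inch '[[[0,0,0.008,0,0,0],[0,0,0.016,0,0,0],[0,0,0.018,0,0,0],[0,0,0.018,0,0,0]]]'
python3 -m inch '[[[0,0,0,0,0,0],[0,0,0,0,0,0],[0,0,0,0,0,0],[0,0,0,0,0,0],[0,0,0,0,0,0]]]' 0.6
python3 -m inch '[[[0,0,-0.1,0,0,0],[0,0,-0.3,0,0,0],[0,0,-0.6,0,0,0],[-0.1,0,-0.9,0,0,0],[-0.25,0,-1,0,0,0],[-0.25,0,-1,0,0,0],[-0.25,0,-1,0,0,0]]]'
python3 -m inch '[[[0,0,0,0,0,0]]]' 1
python3 -c "
from h import *
im,C,s=wshot('w6'); print(s['eef_pos'],s['tcp_rot'])
h=cv2.cvtColor(im,cv2.COLOR_RGB2HSV)
for b in blobs(im,'red',400)[:2]: print(rect(C,b,10),rect(C,b,50),b.min(0),b.max(0))
p=proj(C,[[627,-34,50],[650,-27,10]]).round().astype(int); print(p,[h[y,x] for x,y in p])
for b in tops(im,'blue',60,(0,0,640,300))[:1]: print('blue',rect(C,b,10))
print(go([509,-268,130],1.846))"
```

```text
clock: 26.37
eef_pos: [627.0, -34.4, 15.2]
tcp_rot: [3.141, -0.001, 0.282]
contact_force: [-0.5, 0.1, 3.0]
opening: 0.46
grasp_force: 31.2
clock: 26.78
eef_pos: [626.7, -34.3, 14.8]
tcp_rot: [-3.142, 0.0, 0.282]
contact_force: [-0.1, -0.1, -0.1]
opening: 0.803
grasp_force: 0.0
clock: 27.37
eef_pos: [578.9, -49.1, 220.4]
tcp_rot: [3.139, -0.006, 0.281]
contact_force: [1.4, -0.1, 0.5]
opening: 0.799
grasp_force: 0.0
clock: 27.45
eef_pos: [579.1, -48.5, 216.7]
tcp_rot: [3.14, -0.003, 0.281]
contact_force: [0.2, 0.4, -0.5]
opening: 0.92
grasp_force: 0.0
[579.13503314 -48.51456049 216.65731047] [ 3.14041069 -0.00326188  0.28129524]
(array([627. , -34.1]), array([76.2, 52.7]), 16.2) (array([629.1, -33.5]), array([67.5, 46.7]), 16.2) [285 109] [347 201]
[[316 159]
 [316 127]] [array([  1, 186, 115], dtype=uint8), array([  0, 173, 118], dtype=uint8)]
blue (array([644.7, -95.4]), array([41.5, 69.7]), 16.2)
(array([-0.6411,  0.9581,  0.4254]), np.float64(-0.49799964270331737))
```

View pics/w6.png

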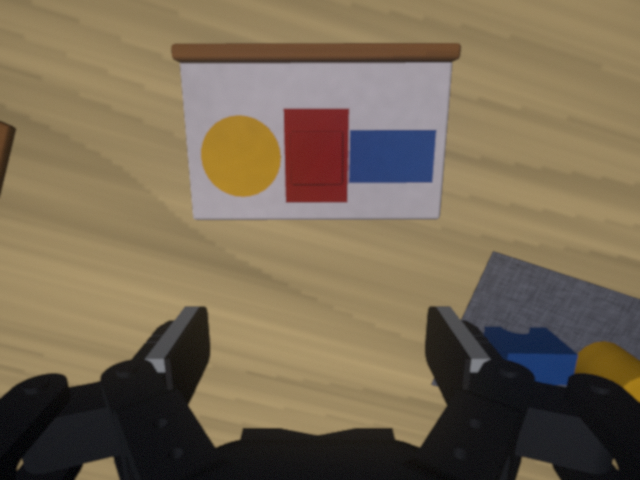

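The cube's top edges span about (291..342, 130..186), centred on the predicted (316,159), so it is within about 1 mm of the red mark's centre. Now the arch.

```bash
python3 -m inch '[[[-0.641,0.955,0,0,0,-0.28],[-0.641,0.955,0,0,0,-0.28],[-0.641,0.955,0,0,0,-0.28],[-0.641,0.955,0,0,0,-0.28],[-0.641,0.955,0,0,0,-0.28],[-0.641,0.955,0,0,0,-0.28],[-0.641,0.955,0,0,0,-0.28],[-0.641,0.955,0,0,0,-0.28]]]'
python3 -m inch '[[[0,0,0,0,0,-0.218],[0,0,0,0,0,-0.218],[0,0,0,0,0,-0.218],[0,0,0,0,0,-0.218],[0,0,0.2,0,0,-0.218],[0,0,0.42,0,0,-0.218],[0,0,0.42,0,0,-0.218],[0,0,0.42,0,0,-0.218]]]'
python3 -c "
from h import *
print(go([509,-268,15],1.846),r.sense()['eef_pos'])"
```

```text
clock: 28.17
eef_pos: [507.7, -269.3, 212.7]
tcp_rot: [-3.139, -0.0, 1.165]
contact_force: [0.8, 1.8, 0.1]
opening: 0.999
grasp_force: 0.0
clock: 28.83
eef_pos: [506.7, -266.1, 127.6]
tcp_rot: [-3.136, -0.005, 1.844]
contact_force: [-0.9, -0.4, 0.2]
opening: 1.002
grasp_force: 0.0
(array([-0.0152,  0.0116,  0.563 ]), np.float64(-0.0005608227908563583)) [ 506.71438403 -266.10617788  127.63097511]
```

```bash
python3 -m inch '[[[0,0,0,0,0,0],[0,0,0,0,0,0],[0,0,0.1,0,0,0],[0,0,0.2,0,0,0],[0,0,0.25,0,0,0],[0,0,0.25,0,0,0],[0,0,0.25,0,0,0],[0,0,0.25,0,0,0]]]'
python3 -c "
from h import *
print(go([509,-268,15],1.846),r.sense()['eef_pos'])"
```

```text
clock: 29.5
eef_pos: [509.6, -267.9, 82.3]
tcp_rot: [3.14, 0.001, 1.846]
contact_force: [1.1, 0.6, -0.4]
opening: 1.001
grasp_force: 0.0
(array([ 0.0008, -0.0036,  0.3366]), np.float64(-4.808968424936707e-07)) [ 509.61759834 -267.89118662   82.33100051]
```

```bash
python3 -m inch '[[[0,0,0.1,0,0,0],[0,0,0.2,0,0,0],[0,0,0.3,0,0,0],[0,0,0.335,0,0,0],[0,0,0.335,0,0,0],[0,0,0.335,0,0,0]]]' && python3 -m inch '[[[0,0,0,0,0,0],[0,0,0,0,0,0],[0,0,0,0,0,0],[0,0,0,0,0,0],[0,0,0,0,0,0],[0,0,0,0,0,0],[0,0,0,0,0,0],[0,0,0,0,0,0]]]' -1 40
python3 -m inch '[[[0,0,-0.1,0,0,0],[0,0,-0.3,0,0,0],[0,0,-0.5,0,0,0],[0,0,-0.6,0,0,0],[0,0,-0.6,0,0,0],[0,0,-0.6,0,0,0]]]'
python3 -c "
from h import *
print(go([645,-95.4,125],1.854))"
```

```text
clock: 30.0
eef_pos: [509.2, -267.7, 14.8]
tcp_rot: [3.141, 0.0, 1.846]
contact_force: [-1.3, -0.2, 0.3]
opening: 1.004
grasp_force: 0.0
clock: 30.67
eef_pos: [509.1, -267.6, 14.5]
tcp_rot: [3.141, 0.001, 1.846]
contact_force: [-0.4, 0.3, 6.5]
opening: 0.345
grasp_force: 40.0
clock: 31.17
eef_pos: [509.4, -267.7, 135.2]
tcp_rot: [3.14, 0.002, 1.846]
contact_force: [-0.6, 0.5, -1.5]
opening: 0.345
grasp_force: 39.5
(array([0.6448, 0.887 , 0.0514]), np.float64(-0.00244202407150205))
```

```bash
python3 -m inch '[[[0.08,0.11,0,0,0,0],[0.19,0.26,0,0,0,-0.0024],[0.31,0.43,0,0,0,-0.0024],[0.44,0.6,0,0,0,-0.0024],[0.55,0.75,0,0,0,-0.0024],[0.62,0.85,0,0,0,-0.0024],[0.647,0.887,0,0,0,-0.0024],[0.647,0.887,0.1,0,0,-0.0024]]]'
python3 -m inch '[[[0,0,0.1,0,0,0],[0,0,0.2,0,0,0],[0,0,0.35,0,0,0],[0,0,0.35,0,0,0],[0,0,0.35,0,0,0],[0,0,0.35,0,0,0]]]'
python3 -c "
from h import *
print(go([644.8,-94.7,22],1.8535),r.sense()['eef_pos'])"
```

```text
clock: 31.83
eef_pos: [647.0, -92.8, 115.1]
tcp_rot: [3.138, 0.001, 1.856]
contact_force: [0.9, -1.2, 0.4]
opening: 0.347
grasp_force: 39.6
clock: 32.33
eef_pos: [644.0, -95.0, 44.2]
tcp_rot: [-3.141, -0.0, 1.854]
contact_force: [-0.2, 0.8, -0.3]
opening: 0.35
grasp_force: 39.6
(array([0.0003, 0.0042, 0.1108]), np.float64(8.828744384381401e-06)) [644.01695299 -94.99795621  44.15066919]
```

```bash
python3 -m inch '[[[0,0.002,0.04,0,0,0],[0,0.004,0.08,0,0,0],[0,0.004,0.1,0,0,0],[0,0.004,0.1,0,0,0],[0,0.004,0.1,0,0,0],[0,0.004,0.1,0,0,0]]]'
python3 -c "
from h import *
print(go([644.8,-94.7,21.5],1.8535),r.sense()['eef_pos'])"
```

```text
clock: 32.83
eef_pos: [645.2, -94.4, 24.1]
tcp_rot: [3.141, 0.0, 1.854]
contact_force: [0.8, 0.1, 0.3]
opening: 0.346
grasp_force: 39.6
(array([-0.0009, -0.0022,  0.0132]), np.float64(0.0001213627349843908)) [645.16798534 -94.40448107  24.13471782]
```

```bash
python3 -m inch '[[[0,0,0.006,0,0,0],[-0.001,-0.001,0.012,0,0,0],[-0.001,-0.002,0.014,0,0,0],[-0.001,-0.002,0.014,0,0,0]]]'
python3 -m inch '[[[0,0,0,0,0,0],[0,0,0,0,0,0],[0,0,0,0,0,0],[0,0,0,0,0,0],[0,0,0,0,0,0]]]' 0.5
python3 -m inch '[[[0,0,-0.1,0,0,0],[0,0,-0.3,0,0,0],[0,0,-0.6,0,0,0],[0,0,-0.9,0,0,0],[-0.15,0,-1,0,0,0],[-0.15,0,-1,0,0,0],[-0.15,0,-1,0,0,0]]]'
python3 -m inch '[[[0,0,0,0,0,0],[0,0,0,0,0,0],[0,0,0,0,0,0]]]' 1
python3 -c "
from h import *
im,C,s=wshot('w7'); print(s['eef_pos'],s['tcp_rot'])
for b in tops(im,'blue',95,(0,0,640,300))[:3]: print('blue',rect(C,b,10),rect(C,b,60),b.min(0),b.max(0))
print('mark',rect(C,blobs(im,'red',400)[0],10))
print(go([509,-362,130],1.846))"
```

```text
clock: 33.17
eef_pos: [645.1, -94.7, 21.6]
tcp_rot: [3.141, 0.0, 1.854]
contact_force: [0.4, 0.8, 3.6]
opening: 0.344
grasp_force: 40.0
clock: 33.58
eef_pos: [644.5, -94.7, 21.0]
tcp_rot: [-3.141, -0.0, 1.854]
contact_force: [0.0, -0.2, 0.3]
opening: 0.752
grasp_force: 0.0
clock: 34.17
eef_pos: [656.3, -125.8, 227.3]
tcp_rot: [3.133, 0.005, 1.853]
contact_force: [0.7, -1.4, -0.0]
opening: 0.745
grasp_force: 0.0
clock: 34.42
eef_pos: [651.8, -122.8, 219.1]
tcp_rot: [-3.139, -0.002, 1.854]
contact_force: [0.2, -0.0, 0.2]
opening: 1.001
grasp_force: 0.0
[ 651.82127296 -122.8429157   219.09117634] [-3.13874796e+00 -1.66585250e-03  1.85410737e+00]
blue (array([645.6, -98.6]), array([41.7, 76.2]), 16.3) (array([644. , -92.5]), array([35.8, 65.3]), 16.3) [294 139] [342 227]
blue (array([881.6, -58.8]), array([37. , 10.5]), 89.4) (array([846.3, -58.4]), array([31.8,  9. ]), 89.4) [577 197] [599 237]
mark (array([626.8, -33.9]), array([76.5, 52.1]), 16.3)
(array([-0.9491, -1.0193,  0.4469]), np.float64(0.0026190453115829226))
```

View pics/w7.png

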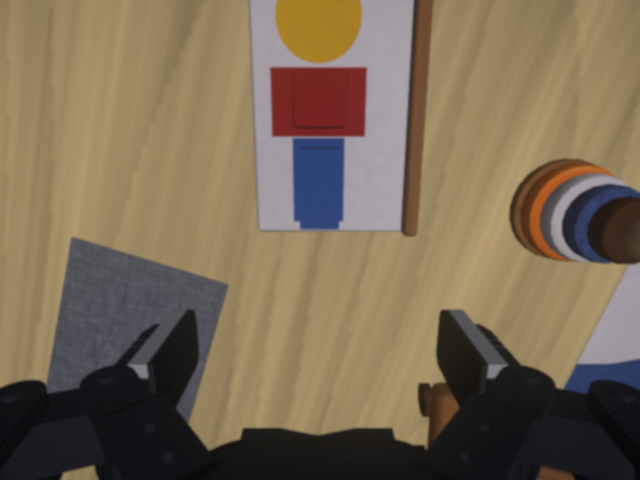

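The arch top spans columns 300..339, rows 148..228, on the blue mark (columns 293..343). I'll check this against the projection of a perfectly placed arch while flying to the cylinder.

```bash
python3 -c "
from h import *
C=cam('wrist'); c,s=np.cos(.2827),np.sin(.2827)
print(proj(C,[[644.9+a*c-b*s,-95.4+a*s+b*c,60] for a,b in ((-15,-30),(15,-30),(15,30),(-15,30))]).round(1))"
python3 -m inch '[[[-0.475,-0.51,0,0,0,0],[-0.475,-0.51,0,0,0,0],[-0.475,-0.51,0,0,0,0],[-0.475,-0.51,0,0,0,0],[-0.475,-0.51,0,0,0,0]]]'
python3 -m inch '[[[-0.474,-0.51,0.2,0,0,0.003],[-0.474,-0.51,0.2,0,0,0.003],[-0.474,-0.51,0.2,0,0,0.003],[-0.474,-0.51,0.45,0,0,0.003],[-0.474,-0.51,0.45,0,0,0.003],[-0.474,-0.51,0.45,0,0,0.003],[-0.474,-0.51,0.45,0,0,0.003],[-0.474,-0.51,0.45,0,0,0.003]]]'
python3 -m inch '[[[0,0,0,0,0,0],[0,0,0,0,0,0]]]'
python3 -c "
from h import *
print(go([509,-362,24],1.846),r.sense()['eef_pos'])"
```

```text
[[298.3 227.4]
 [337.4 227.5]
 [338.7 147.2]
 [297.4 147.1]]
clock: 34.88
eef_pos: [579.3, -245.5, 219.9]
tcp_rot: [-3.139, -0.001, 1.851]
contact_force: [0.7, 0.4, 0.1]
opening: 1.003
grasp_force: 0.0
clock: 35.55
eef_pos: [511.5, -362.0, 131.9]
tcp_rot: [3.141, 0.0, 1.845]
contact_force: [0.9, 0.3, 0.2]
opening: 1.0
grasp_force: 0.0
clock: 35.72
eef_pos: [511.6, -362.4, 132.6]
tcp_rot: [3.14, 0.002, 1.846]
contact_force: [0.1, -0.6, 0.5]
opening: 1.001
grasp_force: 0.0
(array([ 0.0062, -0.0127,  0.5429]), np.float64(-9.547835605466157e-05)) [ 511.55963106 -362.37192192  132.59247661]
```

The arch is within about 1 mm. Gripping the cylinder.

```bash
python3 -m inch '[[[0.003,-0.01,0.15,0,0,0],[0.003,-0.01,0.3,0,0,0],[0.003,-0.01,0.4,0,0,0],[0.003,-0.01,0.5,0,0,0],[0.003,-0.01,0.54,0,0,0],[0.003,-0.01,0.54,0,0,0],[0.003,-0.01,0.54,0,0,0]]]' && python3 -m inch '[[[0,0,0,0,0,0],[0,0,0,0,0,0],[0,0,0,0,0,0],[0,0,0,0,0,0],[0,0,0,0,0,0],[0,0,0,0,0,0],[0,0,0,0,0,0]]]' -1 40
python3 -m inch '[[[0,0,-0.1,0,0,0],[0,0,-0.3,0,0,0],[0,0,-0.5,0,0,0],[0,0,-0.6,0,0,0],[0,0,-0.6,0,0,0],[0,0,-0.6,0,0,0],[0,0,-0.6,0,0,0]]]'
python3 -c "
from h import *
print(go([608.9,27.2,145],1.8535))"
```

```text
clock: 36.3
eef_pos: [508.7, -362.7, 23.9]
tcp_rot: [3.141, 0.0, 1.845]
contact_force: [-0.2, -0.5, 1.2]
opening: 1.0
grasp_force: 0.0
clock: 36.88
eef_pos: [508.9, -363.2, 24.6]
tcp_rot: [3.14, 0.002, 1.844]
contact_force: [0.7, 0.7, 5.6]
opening: 0.623
grasp_force: 41.3
clock: 37.47
eef_pos: [507.6, -362.3, 142.7]
tcp_rot: [-3.141, -0.001, 1.844]
contact_force: [0.2, 0.1, -1.4]
opening: 0.623
grasp_force: 42.4
(array([ 1.7383,  1.0141, -0.0112]), np.float64(-0.002891222929684732))
```

```bash
python3 -m inch '[[[0.08,0.047,0,0,0,0],[0.19,0.11,0,0,0,0],[0.33,0.193,0,0,0,0],[0.48,0.28,0,0,0,0],[0.63,0.369,0,0,0,0],[0.76,0.445,0,0,0,0],[0.87,0.508,0,0,0,0]]]'
python3 -m inch '[[[0.16,0.094,0,0,0,-0.003],[0.32,0.187,0,0,0,-0.003],[0.48,0.28,0,0,0,-0.003],[0.63,0.369,0,0,0,-0.003],[0.76,0.445,0,0,0,-0.003],[0.84,0.49,0,0,0,-0.003],[0.868,0.506,0,0,0,-0.003],[0.868,0.506,0,0,0,-0.003]]]'
python3 -m inch '[[[0,0,0,0,0,0],[0,0,0.1,0,0,0],[0,0,0.2,0,0,0],[0,0,0.3,0,0,0],[0,0,0.4,0,0,0],[0,0,0.4,0,0,0],[0,0,0.4,0,0,0],[0,0,0.4,0,0,0]]]'
python3 -c "
from h import *
print(go([608.9,27.2,32],1.8535),r.sense()['eef_pos'])"
```

```text
clock: 38.05
eef_pos: [558.0, -165.3, 141.2]
tcp_rot: [-3.139, -0.002, 1.845]
contact_force: [0.8, -0.9, -0.8]
opening: 0.619
grasp_force: 42.4
clock: 38.72
eef_pos: [608.7, 28.2, 141.4]
tcp_rot: [-3.139, -0.001, 1.856]
contact_force: [-0.0, -0.8, -1.1]
opening: 0.621
grasp_force: 42.4
clock: 39.38
eef_pos: [609.7, 25.9, 63.8]
tcp_rot: [3.141, 0.0, 1.853]
contact_force: [0.3, -0.2, -1.6]
opening: 0.62
grasp_force: 42.4
(array([ 0.0075, -0.0021,  0.1592]), np.float64(-0.00021959942747881998)) [609.70889899  25.87860613  63.83611104]
```

```bash
python3 -m inch '[[[0.003,-0.002,0.05,0,0,0],[0.003,-0.002,0.1,0,0,0],[0.003,-0.002,0.13,0,0,0],[0.003,-0.002,0.145,0,0,0],[0.003,-0.002,0.145,0,0,0],[0.003,-0.002,0.145,0,0,0]]]'
python3 -m inch '[[[0,0,0.005,0,0,0],[0,0,0.01,0,0,0],[0,0,0.013,0,0,0],[0,0,0.013,0,0,0]]]'
python3 -c "
from h import *
print(go([608.9,27.2,32],1.8535))"
```

```text
clock: 39.88
eef_pos: [608.7, 27.3, 33.8]
tcp_rot: [-3.141, -0.0, 1.854]
contact_force: [-0.3, -0.5, -0.6]
opening: 0.619
grasp_force: 42.4
clock: 40.22
eef_pos: [609.0, 27.3, 31.7]
tcp_rot: [3.141, 0.0, 1.854]
contact_force: [0.3, 0.6, -0.2]
opening: 0.623
grasp_force: 42.5
(array([-0.0004, -0.0008, -0.0015]), np.float64(0.00011831505289951628))
```

```bash
python3 -m inch '[[[-0.004,0,0.003,0,0,0],[-0.004,0,0.006,0,0,0],[-0.004,0,0.006,0,0,0]]]'
python3 -m inch '[[[0,0,0,0,0,0],[0,0,0,0,0,0],[0,0,0,0,0,0],[0,0,0,0,0,0],[0,0,0,0,0,0]]]' 0.85
python3 -m inch '[[[0,0,-0.1,0,0,0],[0,0,-0.3,0,0,0],[0,0,-0.6,0,0,0],[0,0,-0.9,0,0,0],[0,0,-1,0,0,0],[0,0,-1,0,0,0],[0,0,-1,0,0,0]]]'
python3 -m inch '[[[-0.2,0,-0.2,0,0,0],[-0.2,0,-0.2,0,0,0],[-0.2,0,-0.2,0,0,0],[-0.2,0,-0.2,0,0,0],[-0.2,0,-0.2,0,0,0],[-0.2,0,-0.2,0,0,0]]]'
python3 -c "
from h import *
im,C,s=wshot('w8'); print(s['eef_pos'],s['tcp_rot'])
c,sn=np.cos(.2827),np.sin(.2827)
print('arch',proj(C,[[644.9+a*c-b*sn,-95.4+a*sn+b*c,60] for a,b in ((-15,-30),(15,-30),(15,30),(-15,30))]).round(1).tolist())
t=np.arange(0,6.3,.01); p=proj(C,[[608.9+27*np.cos(a),27.2+27*np.sin(a),70] for a in t]); print('cyl',p.min(0),p.max(0))
p=proj(C,[[626.9+a*c-b*sn,-34.1+a*sn+b*c,50] for a,b in ((-20,-20),(20,-20),(20,20),(-20,20))]).round(1); print('cube',p.tolist())
v=im.copy(); v=cv2.resize(v[20:320,200:500],(600,600),interpolation=cv2.INTER_CUBIC); cv2.imwrite('pics/w8c.png',v[:,:,::-1])"
```

```text
clock: 40.47
eef_pos: [609.2, 27.1, 31.6]
tcp_rot: [3.141, -0.001, 1.854]
contact_force: [-5.0, 3.1, 13.6]
opening: 0.62
grasp_force: 43.7
clock: 40.88
eef_pos: [609.0, 26.4, 30.1]
tcp_rot: [-3.141, -0.0, 1.854]
contact_force: [-0.8, 0.2, -0.1]
opening: 0.922
grasp_force: 0.0
clock: 41.47
eef_pos: [611.7, 26.5, 235.6]
tcp_rot: [3.133, 0.002, 1.854]
contact_force: [0.4, -0.2, 0.3]
opening: 0.923
grasp_force: 0.0
clock: 41.97
eef_pos: [619.2, -11.3, 268.4]
tcp_rot: [-3.139, -0.001, 1.854]
contact_force: [-0.8, -0.5, 0.3]
opening: 0.922
grasp_force: 0.0
[619.23081038 -11.25910847 268.44501956] [-3.13899911e+00 -1.17761770e-03  1.85406566e+00]
arch [[302.4, 333.0], [333.5, 333.1], [334.3, 274.5], [301.8, 274.4]]
cyl [285.52217812 134.42025971] [350.30104158 200.14999414]
cube [[296.6, 256.7], [339.2, 256.9], [340.0, 215.0], [296.1, 214.9]]
```

View pics/w8c.png

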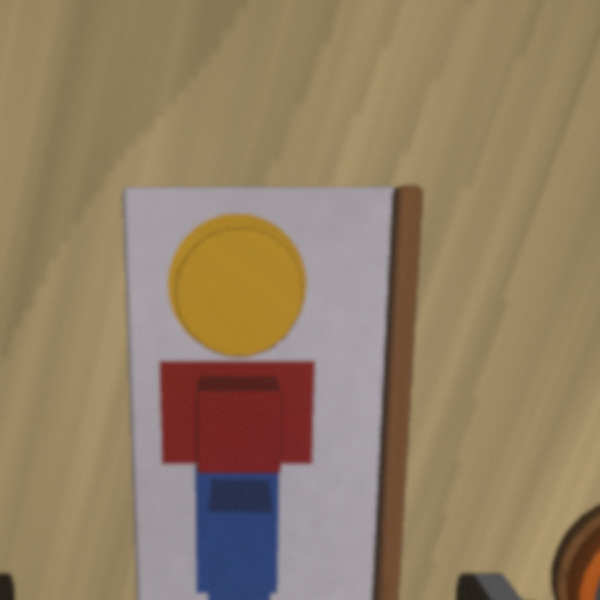

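In the crop the cylinder, cube and arch stand centred on their marks: cylinder (240,292), cube top 196..281 × 390..473 (predicted 193..278 × 390..473), all within about 1–2 mm. A last check of the whole scene, the bin included.

```bash
python3 -m inch '[[[-0.5,-0.8,-0.3,0,0,0],[-0.5,-0.8,-0.3,0,0,0],[-0.5,-0.8,-0.3,0,0,0],[-0.5,-0.8,-0.3,0,0,0],[-0.5,-0.8,-0.3,0,0,0],[-0.5,-0.8,-0.3,0,0,0],[-0.5,-0.8,-0.3,0,0,0],[-0.5,-0.8,-0.3,0,0,0]]]'
python3 -c "
from h import *
a=r.grab_frame('side')[100:350,220:470]; cv2.imwrite('pics/end.png',cv2.resize(a,(600,600),interpolation=cv2.INTER_CUBIC)[:,:,::-1])"
```

```text
clock: 42.68
eef_pos: [494.6, -152.1, 329.7]
tcp_rot: [-3.142, -0.001, 1.854]
contact_force: [-0.3, 0.4, 0.0]
opening: 0.926
grasp_force: 0.0
```

View pics/end.png

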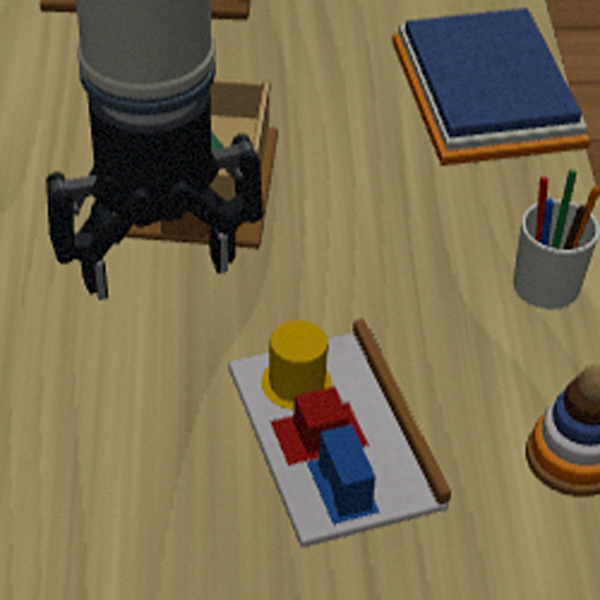

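The side view shows all three blocks upright and centred on their marks (cylinder at (298,360), cube (318,420), arch (346,470)). The green prism shows inside the bin at (215,143), and the arm touches nothing.

```bash
python3 -c "
from rig import r
print(r.sign_off())"
```

```text
the job is handed in; nothing more can be done
None
```

I handed the job in at about 43 s: the prism is in the bin, and the cube, arch and cylinder stand on their own marks, each within about 2 mm of centre in the last pictures; the arch and cylinder stood together on the mat before the prism was moved.

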